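Hang the adapter basket in the record-cleaning bath

TASK

Hang the wider of the two small steel baskets inside the cleaning bath, ready for the wash: hook its bent lip over the bath's front rim (the long side with the control panel, facing the robot), basket inside, lip fully down on the rim, and let go. Lower it on gently rather than ramming or dropping it, and leave the other things on the bench where they are.

Things in the scene. Friction and masses are not known exactly. Their poses are not given: they have to be found in the camera images.
- basket: wider steel hook-on basket, 140 to 280 g, upright on the bench. Origin: centre of the tray's underside; z up, y along its width, -x is the hook side. Tray 44 (x) x 76 (y) x 35 mm high with two metal adapters clipped in. Its 3 mm back plate (hook-side face at x = -22 mm) rises to z = 95 mm, where the lip bends over to -x
- basket_slot (a point): on the basket, middle of the lip's underside (basket x = -26, z = 92 mm): the top of the open-bottomed slot that takes the rim, 8 mm wide in x, between the back plate (x = -22) and a 3 mm flange (x = -33 to -30 mm) that is turned down 15 mm to z = 77 mm. Axes as the basket's
- basket_tab (a point): on the basket, middle of the gripping part of the solid steel tab on top (basket x = -20.5, z = 128 mm). The tab is 10 mm thick in x, 36 mm wide in y, from z = 95 to 150 mm: pinch it from above across its thickness. Axes as the basket's
- tank: cleaning bath fixed to the bench: black housing 220 (x) x 260 (y) mm, deck 112 mm high, bright control panel with knobs on its front (-x) face, which faces the robot. Origin: centre of the housing's underside; z up, y along the panel. In it stands an empty open steel well, 140 (x) x 210 (y) mm outside, walls 5 mm, rim 135 mm above the bench, inner floor 21 mm
- front_rim (a point): on the housing: where the middle of the front rim would be were the well central (bath x = -67.5, z = 135 mm; axes as the bath's). The well is clamped firmly but off centre: the true rim is anywhere up to 14 mm before or behind this point along x. This offset is not reported: see it or feel for it. Height and y are true. Hung home, the basket's underside is 43 mm above the bench
- small_basket: the narrower of the two hook-on baskets: same shape, height and lip as the other, but only 42 mm wide (y) instead of 76; stays on the bench. Origin: centre of its underside
- record_clamp: black turned record clamp, 76 mm across, 56 high, on the bench; origin: centre of underside
- fluid_bottle: amber bottle, 48 mm across, 125 high, on the bench; origin: centre of underside
- jar: glass jar with metal cap, 56 mm across, 60 high; origin: centre of underside
- puck: loose aluminium centre adapter, 38 mm across, 12 high, flat on the bench; origin: centre of underside
- brush: record brush, 22 x 100 x 32 mm high, lying along its y; origin: centre of underside
- gauge: flat black scale, 50 x 85 x 18 mm; origin: centre of underside
- screwdriver: screwdriver lying on the bench along its x, handle to -x, 160 mm long; origin under its middle
Things that resemble listed ones, but are neither listed nor needed, are in the scene too. Leave any green look-alike of the basket alone.

How it is judged:
By the outcome, as a careful person would: the job done as asked, in the order asked, and still so for the second after the job is handed in, with the robot touching nothing.
It also fails if it takes over 46 s, if anything falls off the work surface, if the arm or the gripper's body presses on something with over 40 N, if the wrist force passes 120 N, or if a joint passes its speed limit or range.

ROBOT

A 6-joint arm with a two-finger parallel gripper is mounted at the origin on the work surface. World frame = base frame: x ahead of the robot, y to its left, z up, the work surface at z = 0. Lengths are in m, angles in rad, forces in N, time in s.
With the tool pointing down it reaches from about 0.425 to 0.95 m from the base axis. Payload 14.7 kg.
Tool frame: the origin (TCP) lies at the centre of the arm's flange, where the gripper is bolted on; the fingertips stand 173 mm ahead of it and the grasp point (between the pads) lies 155 mm ahead of it (bot.grip_point_offset is the distance from the TCP to the grasp point, in m); z points along the fingers, y is the line along which they close (so a half turn about z gives the same grasp; the last joint's range is limited). The gripper opens to 85 mm and grips with 20 to 120 N. Pads are 22 mm wide; open, the fingers measure 114 mm over their backs; the gripper's body (76 mm by 85 mm) begins 54 mm behind the grasp point. The pads swing forward as they close: fully open they stand 13 mm farther back than shut.
Start: joints at [1.259, 0.48, 1.596, -0, 1.065, -0.047], TCP at [0.17, 0.627, 0.405] pointing down, gripper open.
Joint ranges: [-2.75, 2.75], [-0.82, 2.05], [0.23, 2.67], [-1.56, 4.7], [0.09, 2.69], [-2.92, 2.92]. Speed limits (rad/s): [1.89, 1.89, 2.39, 3.01, 3.01, 3.01].

INTERFACE

Orientations are given as a unit quaternion [w, x, y, z].
In Python, from station import bot gives the robot as it stands.
- The arm moves only by the tool drive_tool, never from a script. Its arguments are lists of equal length, an entry for each row: "travel": the shift along the tool's x, y, z each as a share of 500 mm, from -1 to 1, a list of three; "twist": the turn, a rotation vector about the tool's x, y, z each as a share of pi rad, from -1 to 1, a list of three. In form: {"travel": [[tx, ty, tz], ...], "twist": [[rx, ry, rz], ...]}. A call has 1 to 20 rows; each row is the pose to reach, as a shift and turn from the pose commanded when the call began, along the tool's axes at that moment, turning the shorter way round; what a row does not reach only later rows make up. A row lasts 1/8 s, in which the tool goes at most 62.5 mm and 10.7 degrees, less where a joint would pass 70% of its speed; a pose out of reach is approached as far as the arm can. A call with a number of a shift or a turn outside -1 to 1 is refused whole. A call with a gripper value outside its range is refused whole. "claw" is the gripper's target within -1 to 1 (shut at 1, half-way at 0, fully open at -1), set as the call begins (left out, the last holds). The fingers move at their own pace and stop on an object; "force" is the grip in N (left out, the last holds). Time passes only in rows, so rows that repeat a pose let the fingers close. It gives the time, the measured TCP pose, the force, the opening and the grip force at its end, in the units of the state.
- bot.get_obs(): the state, without advancing time (a new reading comes with each control period).
- bot.get_image(name): name is "side" or "top" or "wrist"; returns (picture, depth): 420x560x3 uint8, red, green, blue; 420x560 float32, m along the optical axis (not along the pixel's ray), 0 where there is no reading.
- bot.calibration(name): a dict with "fx", "fy", "cx", "cy" (pixels), "R" (3x3) and "t" (3): a world point X has camera coordinates R X + t. Camera axes: x right, y down, z forward; pixel columns grow to the right and rows downward; lengths in m; the calibration is good to about 2 mm. The wrist camera is an equidistant fisheye: a pixel r from the principal point sees the ray r / f radians off the axis. A picture is of the moment at which its call begins: read the wrist's pose just before it. calibration takes no time and is no camera call; for the wrist camera it gives the pose at the moment of the call.
- bot.hand_in(): hands the job in; it is judged then, once.
The state is a dict: "time": time; "joints": joint angles; "joint_velocities": joint speeds; "effort": joint torques, N m; "eef_pos": TCP position; "tool_rot": TCP orientation; "wrist_force": force on the tool from outside, world axes, zero at the start; "wrist_torque": the same for the moment, N m; "opening": opening from 0.0 (shut) to 1.0 (fully open); "grasp_force": force on a finger pad.
Only numpy, scipy, OpenCV 4.12 (cv2) and the standard library are available. Lean on these libraries where they do the work, as an engineer would, in place of code of your own. Each camera call takes 0.05 s, during which the arm holds its last target. There are 200 camera calls.

## Working session

There is one attempt and no reset: what is moved stays moved. The work goes in short steps, Python scripts to look and compute and a tool call to move; the robot and the scene stay as the last step left them, time stands still between calls to the robot, and variables do not carry over. Pictures are saved under pics/ and viewed, at most 10 in all, crops included, and the job is handed in when it is done.

Besides the shell and the picture viewer there is one more tool, called after "Request:" as name(argument=value, ...) on one line, values as JSON. drive_tool: Moves the arm, as the interface text tells. Shift numbers are shares of 500 mm and turn numbers shares of pi rad, none past 1 either way. Its arguments: {"type":"object","properties":{"travel":{"type":"array"},"twist":{"type":"array"},"claw":{"type":"number"},"force":{"type":"number"}},"required":["travel","twist"]}

```bash
mkdir -p pics; ls
python3 - <<'E'
from station import bot
import cv2,numpy as np
o=bot.get_obs(); print(o['time'],o['eef_pos'],o['tool_rot'],o['wrist_force'])
for n in ('top','side'):
    im,d=bot.get_image(n); c=bot.calibration(n); np.savez(f'{n}0.npz',im=im,d=d,**c)
    cv2.imwrite(f'pics/{n}0.png',im[:,:,::-1]); print(n,c)
E
```

```text
pics
0.0 [0.17002587 0.62715809 0.40403487] [-1.02221249e-04  1.32001239e-01  9.91249351e-01 -6.22360281e-04] [-0.25122627  1.12795132  0.58612467]
top {'fx': 490.72911347662244, 'fy': 490.72911347662244, 'cx': 268.1140919101212, 'cy': 205.30047908776072, 'R': array([[-0.02521145, -0.99965363, -0.00755033],
       [-0.99102429,  0.02598425, -0.13113228],
       [ 0.13128305,  0.00417652, -0.99133613]]), 't': array([-0.13512565,  0.54679082,  1.14689779])}
side {'fx': 540.9896433094528, 'fy': 540.9896433094528, 'cx': 274.83269939498894, 'cy': 219.66206688918086, 'R': array([[ 0.69071503, -0.72307043,  0.00904949],
       [-0.44922029, -0.43885846, -0.77820587],
       [ 0.5666691 ,  0.53345328, -0.62794405]]), 't': array([-0.47454383,  0.25083754,  1.14667035])}
```

View pics/top0.png

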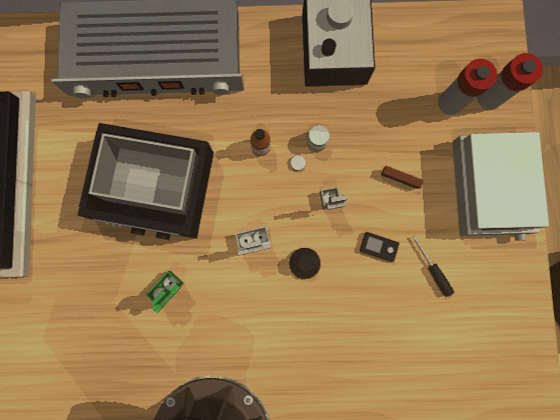

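View pics/side0.png

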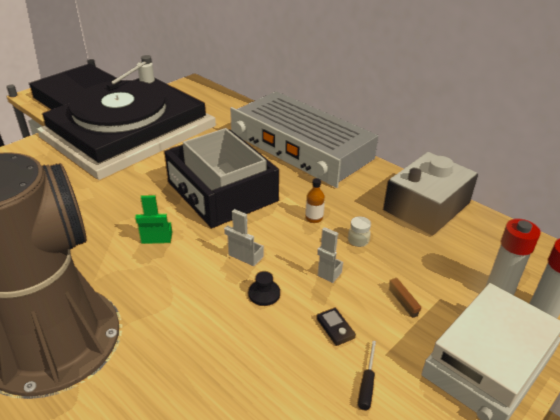

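The top view shows the bath at (145,180), panel towards the robot, the wide basket (two adapters) at (253,241), the narrow one at (332,199), and a green look-alike at (165,290). Next I measure with depth.

```bash
cat > h.py <<'E'
import numpy as np,cv2
def cloud(n):
    f=np.load(n+'.npz'); d=f['d']; v,u=np.mgrid[:d.shape[0],:d.shape[1]]
    P=np.stack([(u-f['cx'])/f['fx']*d,(v-f['cy'])/f['fy']*d,d],-1)
    return (P-f['t'])@f['R'],d>0,f['im']
def rect(p):
    r=cv2.minAreaRect((p[:,:2]*1000).astype(np.float32)); return np.round(r[0],1),np.round(r[1],1),round(r[2],1)
E
python3 - <<'E'
from h import *
for n in('top0','side0'):
    W,ok,im=cloud(n)
    b=W[ok]; print(n,'bench z',np.median(b[abs(b[:,2])<.02][:,2]))
    t=W[236,252] if n=='top0' else W[250,245]; print('basket pix',t)
    if n=='top0': c=t[:2]; b0=W[180,145]; print(b0)
    m=np.hypot(b[:,0]-c[0],b[:,1]-c[1])<.075
    for lo,hi in((.02,.06),(.085,.1),(.1,.16),(.145,.16)):
        q=b[m&(b[:,2]>lo)&(b[:,2]<hi)]
        if len(q)>5: print(lo,hi,len(q),rect(q),np.percentile(q[:,2],[5,50,95]).round(3))
    mt=np.hypot(b[:,0]-b0[0],b[:,1]-b0[1])<.2
    for lo,hi in((.107,.117),(.129,.142)):
        q=b[mt&(b[:,2]>lo)&(b[:,2]<hi)]; print('tank',lo,len(q),rect(q),np.median(q[:,2]))
im=cv2.imread('pics/top0.png'); a=cv2.resize(im[215:275,215:300],None,fx=6,fy=6,interpolation=2)
im=cv2.imread('pics/side0.png'); c=cv2.resize(im[195:285,200:290],(360,360),interpolation=2)
top=np.zeros((360,800,3),np.uint8); top[:, :435]=cv2.resize(a,(435,360)); top[:,440:]=c; cv2.imwrite('pics/crop1.png',top)
E
```

```text
top0 bench z -0.00013534984883185173
basket pix [ 0.47242771 -0.10751224  0.00302617]
[0.61595226 0.15243161 0.0200855 ]
0.02 0.06 96 (array([ 467.9, -109.7]), array([37.1, 75.8]), 11.7) [0.025 0.034 0.039]
0.085 0.1 167 (array([ 438.8, -115.5]), array([14.1, 75.5]), 11.2) [0.092 0.095 0.097]
0.1 0.16 98 (array([ 444.4, -114.7]), array([10.1, 35.4]), 11.5) [0.11  0.15  0.153]
0.145 0.16 76 (array([ 444.4, -114.5]), array([ 9.8, 34.8]), 11.0) [0.147 0.15  0.153]
tank 0.107 3303 (array([603.8, 133.4]), array([262.1, 220.2]), 78.5) 0.11164109234857922
tank 0.129 824 (array([614.8, 131.3]), array([212.3, 140.8]), 78.5) 0.1343039661320633
side0 bench z 0.001478935713101654
basket pix [ 0.4466601  -0.12968574  0.0437211 ]
0.02 0.06 419 (array([ 464.7, -111.6]), array([49.9, 81.4]), 10.5) [0.021 0.036 0.057]
0.085 0.1 219 (array([ 439.6, -116.1]), array([19.4, 78.1]), 11.3) [0.086 0.095 0.099]
0.1 0.16 290 (array([ 443. , -116.1]), array([13.8, 38.8]), 16.1) [0.103 0.131 0.152]
0.145 0.16 72 (array([ 443.9, -116.1]), array([12. , 37.5]), 16.1) [0.145 0.15  0.153]
tank 0.107 1515 (array([603.7, 130.6]), array([266.4, 222.9]), 78.3) 0.1126225242112646
tank 0.129 613 (array([614.4, 129.9]), array([217.7, 144.5]), 78.6) 0.13473152818406073
```

View pics/crop1.png

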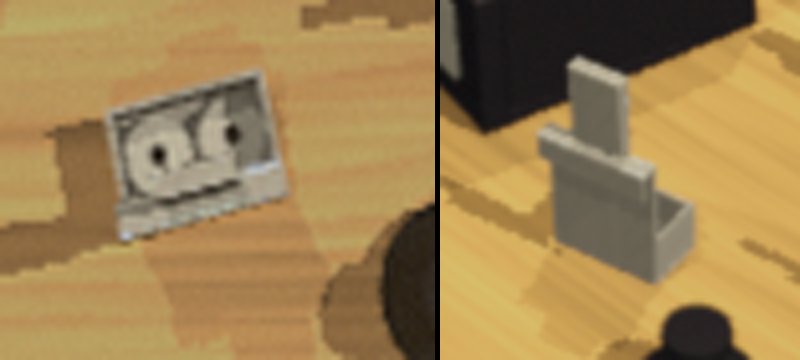

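Top view depth is clean: the tab is at (444, −115) mm with yaw about 11.3°, hook towards the robot. The bath's yaw is about −11.5°, and its well sits about 11 mm towards +x. Now I work out the approach.

```bash
cat >> h.py <<'E'
from scipy.spatial.transform import Rotation as Ro
def moves(targets):
    """targets: (tcp xyz m, heading deg of tool y); prints shares from the present pose"""
    from station import bot
    o=bot.get_obs(); q=o['tool_rot']; R0=Ro.from_quat([q[1],q[2],q[3],q[0]]); print(o['time'],o['eef_pos'].round(4))
    for p,h in targets:
        a=np.radians(h); y=np.array([np.cos(a),np.sin(a),0]); z=np.array([0,0,-1.])
        R=Ro.from_matrix(np.stack([np.cross(y,z),y,z],1))
        print((R0.inv().apply(np.array(p)-o['eef_pos'])/.5).round(4),((R0.inv()*R).as_rotvec()/np.pi).round(4))
E
python3 - <<'E'
from h import *
moves([((.45,.35,.405),45),((.4443,-.1152,.36),11.3),((.4443,-.1152,.283),11.3)])
E
```

```text
0.1 [0.1701 0.6272 0.4041]
[-0.6855 -0.3885 -0.0013] [-3.000e-04  1.000e-04  1.657e-01]
[-0.918  -1.2893  0.0896] [-3.000e-04  2.000e-04  3.529e-01]
[-0.918  -1.2892  0.2436] [-3.000e-04  2.000e-04  3.529e-01]
```

Request:
drive_tool(travel=[[-0.6855,-0.3885,0],[-0.6855,-0.3885,0],[-0.6855,-0.3885,0],[-0.6855,-0.3885,0],[-0.6855,-0.3885,0],[-0.6855,-0.3885,0],[-0.8,-0.8,0],[-0.8,-0.8,0],[-0.9,-1,0.05],[-0.9,-1,0.05],[-0.9,-1,0.05],[-0.9,-1,0.05]], twist=[[0,0,0.166],[0,0,0.166],[0,0,0.166],[0,0,0.166],[0,0,0.166],[0,0,0.2],[0,0,0.25],[0,0,0.3],[0,0,0.353],[0,0,0.353],[0,0,0.353],[0,0,0.353]], claw=-1)

```text
time: 1.6
eef_pos: [0.4734, 0.0243, 0.3793]
tool_rot: [-0.0, 0.635, 0.772, -0.0]
wrist_force: [1.0, 0.4, -0.1]
opening: 1.0
grasp_force: 0.0
```

Run:
```python
from h import *
moves([((.4443,-.1152,.36),11.3),((.4443,-.1152,.283),11.3)])
```

```text
1.6 [0.4734 0.0243 0.3793]
[-0.2624 -0.111   0.0387] [-0.0002  0.0001 -0.0008]
[-0.2624 -0.1109  0.1927] [-0.0002  0.0001 -0.0008]
```

Request:
drive_tool(travel=[[-0.2624,-0.111,0.04],[-0.2624,-0.111,0.04],[-0.2624,-0.111,0.04],[-0.2624,-0.111,0.04],[-0.2624,-0.111,0.1],[-0.2624,-0.111,0.15],[-0.2624,-0.111,0.193],[-0.2624,-0.111,0.193],[-0.2624,-0.111,0.193]], twist=[[0,0,0],[0,0,0],[0,0,0],[0,0,0],[0,0,0],[0,0,0],[0,0,0],[0,0,0],[0,0,0]])

```text
time: 2.72
eef_pos: [0.4452, -0.112, 0.2838]
tool_rot: [0.0, 0.634, 0.773, 0.0]
wrist_force: [0.2, 0.3, 0.3]
opening: 0.996
grasp_force: 0.0
```

Run:
```python
from h import *
from station import bot
im,d=bot.get_image('side'); cv2.imwrite('pics/g1.png',cv2.resize(im[150:330,130:370,::-1],None,fx=3,fy=3))
moves([((.4443,-.1152,.283),11.3)])
```

```text
2.775 [ 0.4452 -0.1122  0.284 ]
[-0.0055 -0.003   0.002 ] [0.0003 0.0002 0.0001]
```

View pics/g1.png

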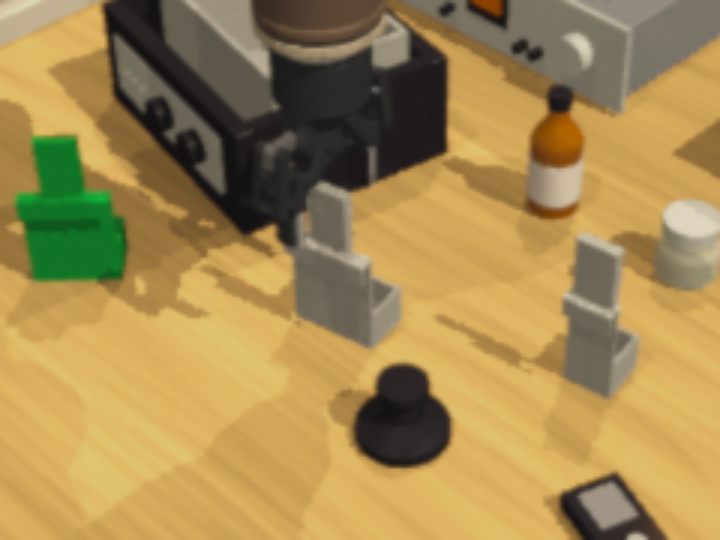

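Run:
```python
from h import *
f=np.load('side0.npz')
def pr(X):
    c=f['R']@np.array(X)+f['t']; return (c[:2]/c[2]*f['fx']+[f['cx'],f['cy']]-[130,150])*3
for s in(-.0425,.0425,-.055,.055):
  print(s,[pr((.4452+s*.98,-.112+s*.195,z)).round() for z in(.124,.15,.2)])
print('tab',pr((.4443,-.1152,.15)),'flange',pr((.4452,-.112,.284)))
```

```text
-0.0425 [array([293., 243.]), array([291., 216.]), array([288., 163.])]
0.0425 [array([356., 185.]), array([356., 159.]), array([354., 107.])]
-0.055 [array([283., 252.]), array([281., 225.]), array([278., 172.])]
0.055 [array([365., 177.]), array([365., 151.]), array([363.,  99.])]
tab [326.103059   189.49507122] flange [317.78271707  39.80132547]
```

The near finger tip at (290,243) matches the projected position, so the tab is straddled. Closing now.

Request:
drive_tool(travel=[[-0.0055,-0.003,0.002],[-0.0055,-0.003,0.002],[-0.0055,-0.003,0.002],[-0.0055,-0.003,0.002],[-0.0055,-0.003,0.002],[-0.0055,-0.003,0.002],[-0.0055,-0.003,0.002],[-0.0055,-0.003,0.002]], twist=[[0,0,0],[0,0,0],[0,0,0],[0,0,0],[0,0,0],[0,0,0],[0,0,0],[0,0,0]], claw=1, force=60)

```text
time: 3.78
eef_pos: [0.4441, -0.1156, 0.2824]
tool_rot: [0.0, 0.634, 0.773, 0.0]
wrist_force: [0.8, -1.0, 5.1]
opening: 0.107
grasp_force: 59.3
```

Run:
```python
from h import *
moves([((.4441,-.1156,.46),11.3),((.5541,.1437,.46),-11.5)])
```

```text
3.775 [ 0.4441 -0.1156  0.2824]
[-1.000e-04  2.000e-04 -3.552e-01] [ 0.0002  0.0001 -0.0001]
[ 0.4653  0.3175 -0.3552] [2.000e-04 1.000e-04 1.266e-01]
```

Request:
drive_tool(travel=[[0,0,-0.04],[0,0,-0.1],[0,0,-0.17],[0,0,-0.24],[0,0,-0.31],[0,0,-0.355],[0.05,0.03,-0.355],[0.11,0.08,-0.355],[0.18,0.13,-0.355],[0.25,0.18,-0.355],[0.32,0.23,-0.355],[0.39,0.27,-0.355],[0.44,0.3,-0.355],[0.465,0.3175,-0.355],[0.465,0.3175,-0.355],[0.465,0.3175,-0.355]], twist=[[0,0,0],[0,0,0],[0,0,0],[0,0,0],[0,0,0],[0,0,0],[0,0,0.02],[0,0,0.04],[0,0,0.06],[0,0,0.08],[0,0,0.1],[0,0,0.115],[0,0,0.125],[0,0,0.1266],[0,0,0.1266],[0,0,0.1266]])

```text
time: 5.78
eef_pos: [0.5537, 0.1428, 0.4595]
tool_rot: [-0.0, 0.774, 0.633, -0.0]
wrist_force: [-0.4, 0.5, -1.3]
opening: 0.108
grasp_force: 58.7
```

Run:
```python
from h import *
from station import bot
moves([((.5541,.1437,.46),-11.5)])
print(bot.get_obs()['wrist_force'],bot.get_obs()['opening'])
ims=[]
for n in('top','side'):
    im,d=bot.get_image(n); np.savez(n+'1.npz',im=im,d=d,**bot.calibration(n))
    ims.append(cv2.resize(im[100:300,50:250,::-1] if n=='top' else im[60:260,130:330,::-1],(400,400)))
cv2.imwrite('pics/h1.png',np.hstack(ims))
```

```text
5.775 [0.5537 0.1428 0.4595]
[ 0.002   0.0003 -0.001 ] [-0.0002  0.0002  0.    ]
[-0.39329105  0.46859378 -1.30169672] 0.10789115280691038
```

View pics/h1.png

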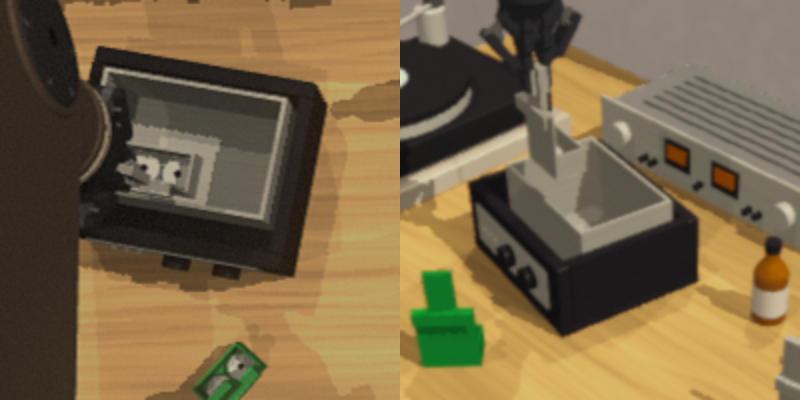

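Run:
```python
from h import *
a=np.radians(-11.5); e=np.array([np.cos(a),np.sin(a)]); g=np.array([-e[1],e[0]])
ref=np.array([.5541,.1437])  # near front rim; report coords (mm) in tank axes from here
def tf(W): return np.stack([(W[:,:2]-ref)@e,(W[:,:2]-ref)@g,W[:,2]],1)*1000
def band(q,name):
    # edges per y-bin -> line fit of mid of min/max
    ys,mid,lo,hi=[],[],[],[]
    for y in np.arange(np.percentile(q[:,1],2),np.percentile(q[:,1],98),6):
        s=q[abs(q[:,1]-y)<3][:,0]
        if len(s)>2: ys.append(y);lo.append(s.min());hi.append(s.max())
    if len(ys)<4: print(name,'few',len(q)); return
    lo=np.array(lo);hi=np.array(hi);m=(lo+hi)/2; k=np.polyfit(ys,m,1)
    print(name,len(q),'y',round(min(ys)),round(max(ys)),'mid x %.1f lo %.1f hi %.1f slope deg %.2f'%(np.median(m),np.median(lo),np.median(hi),np.degrees(np.arctan(k[0]))),'median x %.1f z %.1f'%(np.median(q[:,0]),np.median(q[:,2])))
for n in('top0','side0','top1','side1'):
    W,ok,im=cloud(n); p=tf(W[ok])
    near=(abs(p[:,1])<95)&(abs(p[:,0])<22)
    band(p[near&(abs(p[:,2]-135)<4)],n+' rim')
    if n[-1]=='1':
        band(p[near&(abs(p[:,1])<60)&(abs(p[:,2]-272)<4)],n+' lip')
        band(p[near&(abs(p[:,1])<60)&(p[:,2]>175)&(p[:,2]<250)],n+' plate')
        band(p[near&(abs(p[:,1])<60)&(p[:,2]>258)&(p[:,2]<268)],n+' flange')
    q=p[(abs(p[:,1])<95)&(p[:,0]>100)&(p[:,0]<160)&(abs(p[:,2]-135)<4)]; band(q,n+' rear rim')
```

```text
top0 rim 196 y -91 89 mid x -5.7 lo -7.8 hi -3.7 slope deg -0.02 median x -5.9 z 134.5
top0 rear rim 207 y -90 90 mid x 129.0 lo 126.7 hi 131.4 slope deg 0.12 median x 129.0 z 134.5
side0 rim 124 y -89 85 mid x -5.8 lo -8.7 hi -2.9 slope deg 0.30 median x -6.3 z 135.5
side0 rear rim 119 y -92 76 mid x 129.5 lo 127.1 hi 132.0 slope deg 0.04 median x 128.8 z 135.1
top1 rim 154 y -93 51 mid x -5.8 lo -8.0 hi -3.6 slope deg -0.03 median x -5.8 z 134.8
top1 lip 108 y -38 -8 mid x -6.6 lo -13.2 hi 0.1 slope deg -6.43 median x -7.7 z 271.8
top1 plate 233 y -39 15 mid x 12.6 lo 3.6 hi 21.8 slope deg 11.02 median x 13.2 z 190.9
top1 flange few 18
top1 rear rim 206 y -91 89 mid x 129.1 lo 126.7 hi 131.5 slope deg 0.15 median x 129.0 z 134.4
side1 rim 123 y -90 90 mid x -5.1 lo -7.7 hi -2.5 slope deg 0.32 median x -6.1 z 135.2
side1 lip 99 y -39 33 mid x -8.0 lo -13.3 hi -2.4 slope deg -1.76 median x -8.5 z 273.2
side1 plate 404 y -42 30 mid x -1.1 lo -3.9 hi 1.4 slope deg -6.90 median x -0.9 z 207.5
side1 flange 65 y -40 20 mid x -11.8 lo -13.1 hi -11.0 slope deg -6.05 median x -12.2 z 263.1
side1 rear rim 122 y -79 83 mid x 129.1 lo 126.5 hi 131.8 slope deg 0.09 median x 128.5 z 135.6
```

```bash
cat >> h.py <<'E'
ang=np.radians(-11.5); e=np.array([np.cos(ang),np.sin(ang)]); g=np.array([-e[1],e[0]]); ref=np.array([.5541,.1437])
def tf(W): return np.stack([(W[:,:2]-ref)@e,(W[:,:2]-ref)@g,W[:,2]],1)*1000
def plane(q,i,th=1.5):
    A=np.c_[np.delete(q,i,1),np.ones(len(q))]; y=q[:,i]; m=np.ones(len(q),bool)
    k=np.linalg.lstsq(A,y,rcond=None)[0]
    for t in(5,3,2,th,th,th):
        m=abs(A@k-y)<t; k=np.linalg.lstsq(A[m],y[m],rcond=None)[0]
    return k,m.sum(),len(q),(A[m]@k-y[m]).std()
E
python3 - <<'E'
from h import *
for n in('side1','top1'):
    W,ok,im=cloud(n); p=tf(W[ok]); near=(abs(p[:,1])<50)&(abs(p[:,0])<25)
    def rep(name,q,i):
        k,m,t,s=plane(q,i); print(n,name,'slopes deg',np.degrees(np.arctan(k[:2])).round(2),'c %.1f'%k[2],'at mid %.1f'%(np.r_[np.delete(np.median(q,0),i),1]@k),m,t,round(s,2),np.ptp(q,0).round())
    if n[0]=='s':
        rep('plate x(y,z)',p[near&(p[:,2]>180)&(p[:,2]<248)&(p[:,0]<10)],0)
        rep('flange x(y,z)',p[near&(p[:,2]>255)&(p[:,2]<270)&(p[:,0]<-7)],0)
        rep('tab x(y,z)',p[near&(p[:,2]>276)&(p[:,2]<325)&(abs(p[:,1])<20)],0)
    q=p[near&(abs(p[:,2]-272)<6)]; rep('lip z(x,y)',q,2); print('lip rect',rect(q/1000))
    q=p[near&(abs(p[:,2]-327)<5)]; print('tabtop',len(q),rect(q/1000) if len(q)>4 else'')
# same on the bench
W,ok,im=cloud('side0'); B=W[ok]; a=np.radians(11.3); E=np.array([[np.cos(a),np.sin(a)],[-np.sin(a),np.cos(a)]])
b=np.c_[(B[:,:2]-[.4443,-.1152])@E.T,B[:,2]]*1000
q=b[(abs(b[:,0])<20)&(abs(b[:,1])<40)&(b[:,2]>5)&(b[:,2]<70)&(b[:,0]<8)]; k=plane(q,0); print('bench plate',np.degrees(np.arctan(k[0][:2])),k)
E
```

```text
side1 plate x(y,z) slopes deg [0.3  0.21] c -2.1 at mid -1.4 234 342 0.76 [14. 84. 67.]
side1 flange x(y,z) slopes deg [-0.58 -1.49] c -5.6 at mid -12.4 61 73 0.74 [ 5. 85. 14.]
side1 tab x(y,z) slopes deg [-35.22  -0.94] c -9.3 at mid -6.8 49 217 0.77 [39. 32. 49.]
side1 lip z(x,y) slopes deg [7.19 0.22] c 274.3 at mid 273.2 60 123 0.67 [19. 85. 12.]
lip rect (array([-4.7, -0.1]), array([18.6, 85.3]), 0.1)
tabtop 63 (array([-1.6, -7.8]), array([38.9, 25.3]), 28.6)
top1 lip z(x,y) slopes deg [ 5.34 -2.29] c 271.6 at mid 271.8 73 116 0.73 [16. 35. 11.]
lip rect (array([ -5.7, -21.1]), array([15.9, 35.4]), 0.1)
tabtop 71 (array([ -3.6, -12.4]), array([40. , 14.4]), 6.9)
bench plate [-0.74153217 -0.53161547] (array([-0.0129429 , -0.00927871,  0.23072242]), np.int64(307), 503, np.float64(0.8006363845005122))
```

Plate face at −1.4 mm, flange at −12.4 mm, rim at −8.2 to −3.2 mm, so the slot is centred over the rim to within about 0.3 mm, with no yaw or tilt. I'll lower to just above the rim and check again.

Request:
drive_tool(travel=[[0,0,0.04],[0,0,0.1],[0,0,0.15],[0,0,0.19],[0,0,0.21],[0,0,0.22],[0,0,0.22],[0,0,0.22]], twist=[[0,0,0],[0,0,0],[0,0,0],[0,0,0],[0,0,0],[0,0,0],[0,0,0],[0,0,0]])

```text
time: 6.88
eef_pos: [0.5543, 0.1436, 0.3504]
tool_rot: [0.0, 0.774, 0.633, 0.0]
wrist_force: [-0.1, 0.2, -1.0]
opening: 0.109
grasp_force: 58.6
```

Run:
```python
from h import *
from station import bot
moves([]); o=bot.get_obs(); print('tcp tank',tf(o['eef_pos'][None]).round(1),o['wrist_force'])
im,d=bot.get_image('side'); np.savez('side2.npz',im=im,d=d,**bot.calibration('side'))
cv2.imwrite('pics/h2.png',cv2.resize(im[100:230,140:300,::-1],None,fx=4,fy=4,interpolation=2))
W,ok,_=cloud('side2'); p=tf(W[ok]); near=(abs(p[:,1])<50)&(abs(p[:,0])<25)
for nm,q in(('flange',p[near&(p[:,2]>146)&(p[:,2]<159)&(p[:,0]<-7)]),):
    k=plane(q,0); print(nm,k, 'mid',np.r_[np.median(q,0)[1:],1]@k[0])
q=p[(abs(p[:,1])<95)&(abs(p[:,1])>48)&(abs(p[:,0])<22)&(abs(p[:,2]-135)<4)]; print('rim',np.median(q[:,0]),np.percentile(q[:,0],[5,95]))
```

```text
6.875 [0.5543 0.1436 0.3504]
tcp tank [[ 2.000e-01 -1.000e-01  3.504e+02]] [-0.14796739  0.15889007 -0.95533604]
flange (array([ 4.78098082e-03, -1.23668857e-01,  6.85713599e+00]), np.int64(43), 52, np.float64(0.8857691006603667)) mid -12.034091579807583
rim -6.29947823962715 [-8.2833105  -2.76968925]
```

View pics/h2.png

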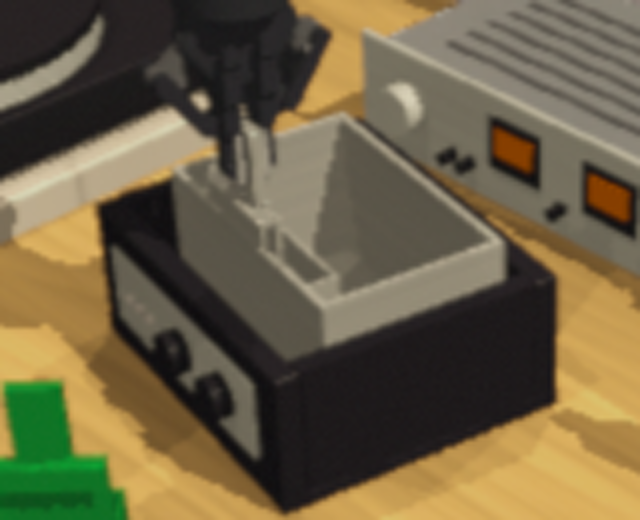

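The basket is inside the well with the lip just above the front rim (crop (235,215)). Now a slow descent, shifted 0.4 mm towards the front.

Request:
drive_tool(travel=[[0,-0.0008,0.006],[0,-0.0008,0.012],[0,-0.0008,0.018],[0,-0.0008,0.023],[0,-0.0008,0.028],[0,-0.0008,0.032],[0,-0.0008,0.032]], twist=[[0,0,0],[0,0,0],[0,0,0],[0,0,0],[0,0,0],[0,0,0],[0,0,0]])

```text
time: 7.8
eef_pos: [0.5536, 0.1436, 0.3335]
tool_rot: [-0.0, 0.774, 0.633, -0.0]
wrist_force: [0.1, -0.2, -1.2]
opening: 0.111
grasp_force: 58.6
```

No contact force, and the flange is about 7 mm past the rim. Continuing down.

Request:
drive_tool(travel=[[0,0,0.004],[0,0,0.008],[0,0,0.012],[0,0,0.014],[0,0,0.0155],[0,0,0.0165],[0,0,0.0165]], twist=[[0,0,0],[0,0,0],[0,0,0],[0,0,0],[0,0,0],[0,0,0],[0,0,0]])

```text
time: 8.68
eef_pos: [0.5537, 0.1436, 0.3255]
tool_rot: [0.0, 0.774, 0.633, 0.0]
wrist_force: [-0.5, -0.3, -1.4]
opening: 0.108
grasp_force: 58.9
```

Request:
drive_tool(travel=[[0,0,0.001],[0,0,0.002],[0,0,0.003],[0,0,0.003],[0,0,0.003]], twist=[[0,0,0],[0,0,0],[0,0,0],[0,0,0],[0,0,0]])

```text
time: 9.3
eef_pos: [0.5537, 0.1436, 0.3253]
tool_rot: [0.0, 0.774, 0.633, 0.0]
wrist_force: [-7.1, -2.1, 22.3]
opening: 0.111
grasp_force: 62.4
```

Seated: 22 N at the expected height. Easing off, then releasing.

Request:
drive_tool(travel=[[0,0,-0.001],[0,0,-0.002],[0,0,-0.002]], twist=[[0,0,0],[0,0,0],[0,0,0]])

```text
time: 9.68
eef_pos: [0.5537, 0.1436, 0.3254]
tool_rot: [0.0, 0.774, 0.633, 0.0]
wrist_force: [-2.5, -0.5, 8.3]
opening: 0.112
grasp_force: 60.3
```

Request:
drive_tool(travel=[[0,0,0],[0,0,0],[0,0,0],[0,0,0],[0,0,0],[0,0,0],[0,0,0],[0,0,0]], twist=[[0,0,0],[0,0,0],[0,0,0],[0,0,0],[0,0,0],[0,0,0],[0,0,0],[0,0,0]], claw=-1)

```text
time: 10.68
eef_pos: [0.5536, 0.1437, 0.325]
tool_rot: [0.0, 0.774, 0.633, -0.0]
wrist_force: [-0.2, 0.6, -0.5]
opening: 0.998
grasp_force: 0.0
```

Request:
drive_tool(travel=[[0,0,-0.03],[0,0,-0.08],[0,0,-0.16],[0,0,-0.24],[0,0,-0.3],[0,0,-0.3],[0,0,-0.3]], twist=[[0,0,0],[0,0,0],[0,0,0],[0,0,0],[0,0,0],[0,0,0],[0,0,0]])

```text
time: 11.55
eef_pos: [0.5534, 0.1436, 0.4751]
tool_rot: [0.0, 0.774, 0.633, 0.0]
wrist_force: [-0.1, -0.1, -0.1]
opening: 1.003
grasp_force: 0.0
```

Run:
```python
from h import *
from station import bot
ims=[]
for n in('top','side'):
    im,d=bot.get_image(n); np.savez(n+'3.npz',im=im,d=d,**bot.calibration(n))
    ims.append(cv2.resize(im[100:270,60:230,::-1] if n=='top' else im[90:260,140:310,::-1],(400,400),interpolation=2))
    W,ok,_=cloud(n+'3'); p=tf(W[ok]); near=(abs(p[:,1])<50)&(abs(p[:,0])<25)
    for lo,hi in((134,144),(183,200)):
        q=p[near&(p[:,2]>lo)&(p[:,2]<hi)&(abs(p[:,1])<37)]; print(n,lo,len(q),rect(q/1000) if len(q)>4 else '',np.median(q[:,2]))
    q=p[near&(p[:,2]>140)&(p[:,2]<196)&(abs(p[:,1])<25)]; k=plane(q,0); print('tab plane',np.degrees(np.arctan(k[0][:2])),k[1:])
cv2.imwrite('pics/end.png',np.hstack(ims)); print(bot.get_obs()['wrist_force'])
```

```text
top 134 157 (array([-6.1,  0.2]), array([73.1, 15.4]), 89.8) 137.80586795536493
top 183 94 (array([-1. ,  0.4]), array([ 9.9, 37. ]), 0.1) 192.1914261937313
tab plane [-5.28674133  5.91424165] (np.int64(54), 161, np.float64(0.773813371627336))
side 134 92 (array([-5.6,  0.2]), array([71.8, 17.9]), 89.1) 138.85155890241873
side 183 60 (array([-0.3, -0.2]), array([11.4, 44.1]), 0.6) 192.61818697211328
tab plane [-0.67771923  1.13533691] (np.int64(95), 190, np.float64(0.8028951360788262))
[-0.61107556  0.00807119  0.18500271]
```

View pics/end.png

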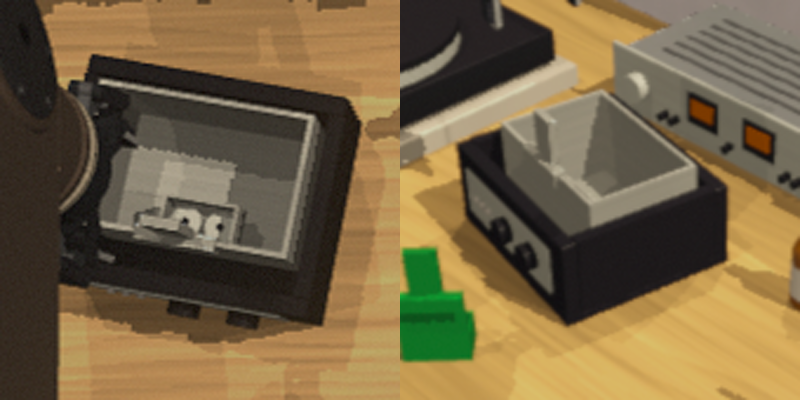

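The basket hangs inside at the front rim, lip top at about 138 mm and tab top at about 192.5 mm, which matches fully home (138 and 193). The gripper is clear.

```bash
python3 -c "
from station import bot; print(bot.hand_in())"
```

```text
the job is handed in; nothing more can be done
None
```

The wider basket hangs fully down on the bath's front rim, tray inside and gripper clear; I handed the job in at about 12 s on the robot's clock, and no verdict came back.

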